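Put the lantern-mould hubs back on their own stands

ROBOT

A 6-joint arm with a two-finger parallel gripper is mounted at the origin on the work surface. World frame = base frame: x ahead of the robot, y to its left, z up, the work surface at z = 0. Lengths are in m, angles in rad, forces in N, time in s.
With the tool pointing down it reaches from about 0.375 to 0.9 m from the base axis. Payload 3.1 kg.
Tool frame: the origin (TCP) lies midway between the tips of the shut fingers; the grasp point (between the pads) lies 19 mm behind it; z points along the fingers, y is the direction in which the jaws open and shut (so a half turn about z gives the same grasp; the last joint's range is limited). The gripper opens to 87 mm and grips with 3 to 60 N. Pads are 19 mm wide; open, the fingers measure 117 mm over their backs; the gripper's body (75 mm by 190 mm) begins 51 mm behind the grasp point.
Start: joints at [1.113, 0.527, 1.433, -0, 1.181, -0.178], TCP at [0.172, 0.601, 0.195] pointing down, gripper open.
Joint ranges: [-3.08, 3.08], [-0.75, 2.2], [0.22, 2.44], [-1.43, 4.57], [0, 2.65], [-2.85, 2.85]. Speed limits (rad/s): [2.79, 2.79, 3.14, 3.14, 3.14, 3.14].

INTERFACE

Orientations are given as a unit quaternion [x, y, z, w].
In Python, from rig import robot gives the robot as it stands.
- The arm moves only by the tool move_arm, never from a script. Its argument "rows" is one flat list of numbers, 7 for each row, row after row: the shift along the world's x, y, z in mm, then the turn, a rotation vector about the world's x, y, z in rad, then the closure, from 0 (fully open) to 1 (shut). A call has 1 to 12 rows; each row shifts and turns the commanded pose from where the row before left it; what a row does not reach is not made up. A row lasts 1/10 s, in which the tool goes at most 50 mm and 8.59 degrees, less where a joint would pass 70% of its speed; a pose out of reach is approached as far as the arm can. A call with a gripper value outside its range is refused whole. The fingers move at their own pace and stop on an object; "grip_force" is the grip in N (left out, the last holds). Time passes only in rows, so rows that do not move let the fingers close. It gives the time, the measured TCP pose, the force and the opening at its end, in the units of the state.
- robot.get_obs(): the state, without advancing time (a new reading comes with each control period).
- robot.camera(name): name is "side" or "top" or "wrist"; returns a dict with "color" (480x640x3 uint8, red, green, blue), "z_map" (480x640 float32, m along the optical axis (not along the pixel's ray), 0 where there is no reading), "camera_matrix" (3x3 intrinsics, pixels), "R" (3x3) and "t" (3): a world point X has camera coordinates R X + t; the wrist camera has in their place "tool_from_camera" (4x4, takes a point from camera to tool coordinates, whose origin is the TCP and whose axes are the flange's). Camera axes: x right, y down, z forward; pixel columns grow to the right and rows downward; lengths in m; the calibration is good to about 2 mm. A picture is of the moment at which its call begins: read the wrist's pose just before it.
- robot.hand_in(): hands the job in, once; it reports no verdict.
Trained networks look in the newest picture that a camera, given by its name, has taken for a name from the list of things; names that differ only in an ending like _2 or _b are one class to them, and where a whole thing is asked for, a point or a joint stands for the part that bears it (a point fixed in the world has none). Each returns a list of dicts, best first, with "conf" (0 to 1); they miss things now and then, are a little off and sometimes report something else, mostly with a low value. They report only what shows in the picture. A call takes as long as a camera call. They do not tell look-alikes from the thing itself.
- robot.search_frame(camera, thing): "at" ([column, row] in pixels, amid what is visible of it).
- robot.spot_point(camera, thing): "at" ([column, row] in pixels: a listed point, or the origin of a listed thing).
The state is a dict: "time": time; "q": joint angles; "joint_velocities": joint speeds; "joint_torque": joint torques, N m; "position": TCP position; "tool_rot": TCP orientation; "ft_force": force on the tool from outside, world axes, zero at the start; "moment": the same for the moment, N m; "grip_width": finger opening in m.
Only numpy, scipy, OpenCV 4.12 (cv2) and the standard library are available. Lean on these libraries where they do the work, as an engineer would, in place of code of your own. Each camera call takes 0.05 s, during which the arm holds its last target.

TASK

The three painted wooden lantern hubs have been put back on one another's stands. Park one of them on the empty white spare stand to make room, then move the hubs so that each stands upright and centred on the stand of its own colour, let go of, with the white stand empty again. Leave the glue bottle and the paste pot where they stand.

Things in the scene. Friction and masses are not known exactly. Their poses are not given: they have to be found in the camera images.
- hub_red_center (a point): red hub: a loose upright wooden lantern-mould hub, a plain round cylinder 46 mm in diameter and 60 mm high, about 120 g; its top end and a band below it are painted red, with eight dark rib slots drawn across the top. Point: its centre, half-way up (30 mm above its foot), z along its axis, up when it stands
- hub_blue_center (a point): blue hub: a loose upright wooden lantern-mould hub, a plain round cylinder 46 mm in diameter and 60 mm high, about 120 g; its top end and a band below it are painted blue, with eight dark rib slots drawn across the top. Point: its centre, half-way up (30 mm above its foot), z along its axis, up when it stands
- hub_green_center (a point): green hub: a loose upright wooden lantern-mould hub, a plain round cylinder 46 mm in diameter and 60 mm high, about 120 g; its top end and a band below it are painted green, with eight dark rib slots drawn across the top. Point: its centre, half-way up (30 mm above its foot), z along its axis, up when it stands
- stand_red_top (a point): red stand: a fixed flat round disc 76 mm in diameter and 12 mm thick, its top painted red, no rim. Point: the centre of its top face, 12 mm above the bench, z up. Room for one hub
- stand_blue_top (a point): blue stand: a fixed flat round disc 76 mm in diameter and 12 mm thick, its top painted blue, no rim. Point: the centre of its top face, 12 mm above the bench, z up. Room for one hub
- stand_green_top (a point): green stand: a fixed flat round disc 76 mm in diameter and 12 mm thick, its top painted green, no rim. Point: the centre of its top face, 12 mm above the bench, z up. Room for one hub
- stand_spare_top (a point): spare stand: the same fixed disc, 76 mm in diameter and 12 mm thick, but with a white top; it is empty at the start. Point: the centre of its top face, z up
- glue_bottle_center (a point): white glue bottle with red nozzle, loose, standing among the stands, 44 mm in diameter and 96 mm high. Point: on its axis, 40 mm above the bench. To be left where it is
- paste_pot_center (a point): blue open paste pot (empty cup), loose, standing among the stands, 64 mm across the rim and 45 mm high. Point: on its axis, 22 mm above the bench. To be left where it is
There are look-alikes about, which are no part of the job. What is shaped like the part that bears stand_red_top but yellow is not meant.

How it is judged:
By the outcome, as a careful person would: the job done as asked, in the order asked, and still so for the second after the job is handed in, with the robot touching nothing.
It also fails if it takes over 104 s, if anything falls off the work surface, if the arm or the gripper's body presses on something with over 40 N, if the wrist force passes 120 N, or if a joint passes its speed limit or range.

## Working session

There is one attempt and no reset: what is moved stays moved. The work goes in short steps, Python scripts to look and compute and a tool call to move; the robot and the scene stay as the last step left them, time stands still between calls to the robot, and variables do not carry over. Pictures are saved under pics/ and viewed, and the job is handed in when it is done.

Besides the shell and the picture viewer there is one more tool, called as name(argument=value, ...) on one line, values as JSON. move_arm: Moves the arm, as the interface text tells. Its arguments: {"type":"object","properties":{"rows":{"type":"array","items":{"type":"number"}},"grip_force":{"type":"number"}},"required":["rows"]}

```bash
mkdir -p pics; ls; python3 - <<'E'
from rig import robot
import cv2
for n in ["side","top"]:
    c=robot.camera(n); cv2.imwrite(f"pics/{n}0.png",c["color"][:,:,::-1]); print(n,c["camera_matrix"],c["R"],c["t"])
print(robot.get_obs())
E
```

```text
pics
side [[513.98878667   0.         323.53760701]
 [  0.         513.98878667 243.75128367]
 [  0.           0.           1.        ]] [[ 0.980691   -0.19518039  0.01223828]
 [-0.11962929 -0.64823305 -0.75198587]
 [ 0.15470615  0.73600172 -0.65906561]] [-0.53100564  0.14076263  0.86452299]
top [[493.31866773   0.         319.4771486 ]
 [  0.         493.31866773 246.46661681]
 [  0.           0.           1.        ]] [[-0.00849939 -0.99981037 -0.01752094]
 [-0.99804301  0.00956728 -0.06179494]
 [ 0.06195085  0.01696143 -0.99793507]] [0.05026417 0.54528515 0.94020629]
{'time': 0.1, 'q': array([ 1.11351894e+00,  5.28353273e-01,  1.43379489e+00, -6.03767879e-07,
        1.18143919e+00, -1.78511363e-01]), 'joint_velocities': array([-0.00178952, -0.00197333, -0.00432102,  0.00166674, -0.00092605,
        0.00069773]), 'joint_torque': array([-6.08716782e-04, -4.40986991e+01, -1.77149338e+01,  6.34130090e-02,
        5.34204463e-02, -3.93535674e-05]), 'position': array([0.17162985, 0.60020823, 0.19447522]), 'tool_rot': array([ 1.38931952e-01,  9.90301428e-01, -9.47465160e-04, -3.11473459e-04]), 'ft_force': array([ 0.77141138, -0.07304535, -0.23102024]), 'moment': array([ 0.01448701, -0.05575708,  0.02410569]), 'grip_width': 0.08707490212059997}
```

View pics/side0.png

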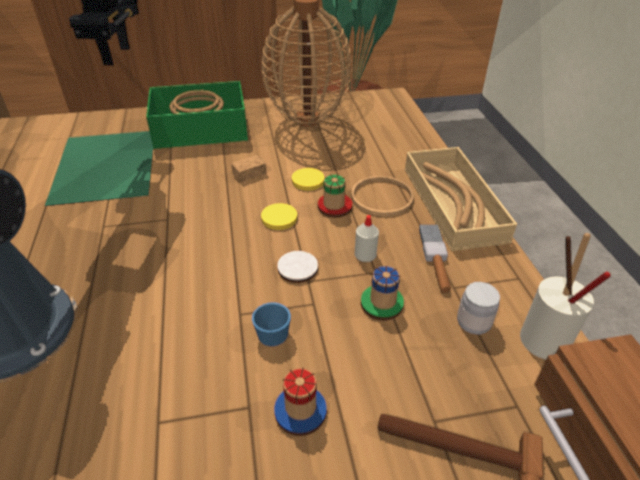

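View pics/top0.png

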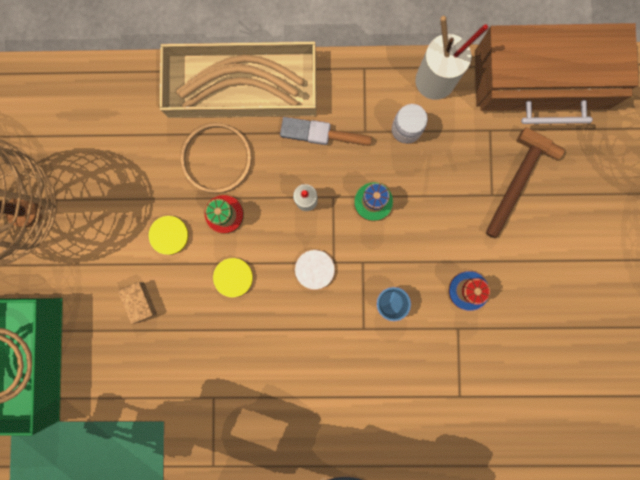

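```bash
cat > h.py <<'E'
from rig import robot
import numpy as np, cv2
def cloud(n):
    c=robot.camera(n); z=c["z_map"]; K=c["camera_matrix"]
    v,u=np.mgrid[:480,:640]
    P=np.stack([(u-K[0,2])/K[0,0]*z,(v-K[1,2])/K[1,1]*z,z],-1)
    W=(P-c["t"])@c["R"]; W[z==0]=np.nan
    return c,W
def onplane(c,uv,h):
    K,R,t=c["camera_matrix"],c["R"],c["t"]
    d=R.T@np.linalg.solve(K,[uv[0],uv[1],1]); o=-R.T@t
    return o+d*(h-o[2])/d[2]
def project(c,X):
    p=c["camera_matrix"]@(c["R"]@X+c["t"]); return p[:2]/p[2]
def circ(P):
    # minimal enclosing circle of world xy points
    (x,y),r=cv2.minEnclosingCircle(P.astype(np.float32)*1000); return x,y,r
E
python3 - <<'E'
from h import *
c,W=cloud("top")
hsv=cv2.cvtColor(c["color"],cv2.COLOR_RGB2HSV)
v,u=np.mgrid[:480,:640]
items={"hubG":(218,211),"hubB":(377,196),"hubR":(476,291),"spare":(315,270),"glue":(306,197),"pot":(394,303)}
for k,(a,b) in items.items():
    m=(np.hypot(u-a,v-b)<26)
    Z=W[...,2]
    lo,hi={"h":(.062,.085),"s":(.006,.02),"g":(.03,.12),"p":(.035,.06)}[k[0]]
    mm=m&(Z>lo)&(Z<hi)
    P=W[mm]; 
    print(k,len(P),"medz",np.median(P[:,2]).round(4),"mean",(P.mean(0)*1000).round(1),"encl",np.round(circ(P[:,:2]),1))
def stand(name,cx,cy,mask):
    n,l,s,ce=cv2.connectedComponentsWithStats((mask&(np.hypot(u-cx,v-cy)<30)).astype(np.uint8))
    i=1+np.argmax(s[1:,4]); mm=(l==i)
    pts=np.argwhere(mm)[:,::-1]
    X=np.array([onplane(c,p,.012) for p in pts])
    print(name,len(pts),np.round(circ(X[:,:2]),1))
H,S,V=[hsv[...,i].astype(int) for i in range(3)]
Z=W[...,2]; low=(Z<.03)
stand("sR",225,213,((H<8)|(H>172))&(S>150)&low)
stand("sG",374,201,(H>45)&(H<85)&(S>110)&low)
stand("sB",469,290,(H>95)&(H<125)&(S>110)&low)
stand("sW",315,270,(S<40)&(V>140)&low)
# hub tops by color
def top(name,cx,cy):
    m=(np.hypot(u-cx,v-cy)<24)&(Z>.055)
    pts=np.argwhere(m)[:,::-1]
    X=np.array([onplane(c,p,.072) for p in pts]); print(name,np.round(circ(X[:,:2]),1))
top("tG",218,211);top("tB",377,196);top("tR",476,291)
im=c["color"][150:330,190:510]; cv2.imwrite("pics/crop1.png",cv2.resize(im,None,fx=2.5,fy=2.5,interpolation=cv2.INTER_CUBIC)[:,:,::-1])
E
```

```text
hubG 516 medz 0.0718 mean [609.2 231.1  71.5] encl [609.4 232.   24. ]
hubB 514 medz 0.0719 mean [634.8 -60.2  71.7] encl [635.7 -60.6  23.6]
hubR 545 medz 0.0717 mean [ 458.7 -239.    71.4] encl [ 458.6 -240.1   23.8]
spare 1182 medz 0.0113 mean [501.8  55.9  11.4] encl [501.9  56.1  37.9]
glue 460 medz 0.0666 mean [636.   70.5  67.4] encl [639.2  71.5  22.2]
pot 288 medz 0.0432 mean [435.1 -94.9  42.7] encl [435.7 -92.1  31.5]
sR 505 [612.3 234.1  38.6]
sG 488 [633.9 -60.6  37.4]
sB 395 [ 458.1 -241.6   36.4]
sW 1117 [501.5  56.   37.1]
tG [609.2 230.8  24.9]
tB [635.2 -59.4  24.6]
tR [ 459.4 -237.7   25.5]
```

View pics/crop1.png

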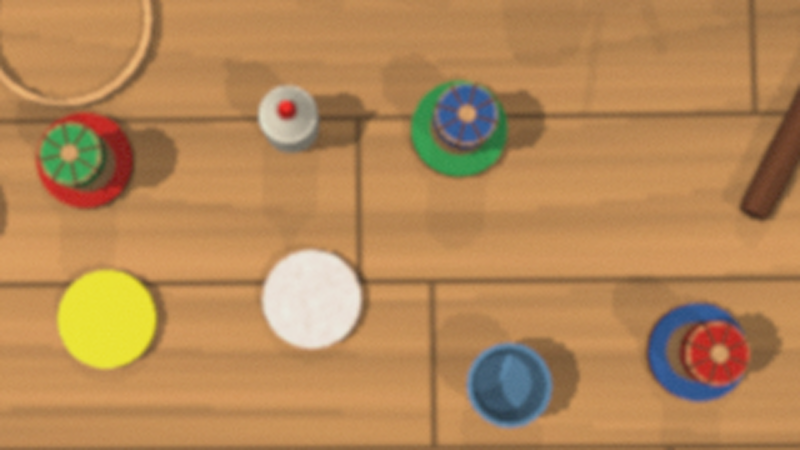

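move_arm(rows=[36, -30, 0, 0, 0, 0, 0, 36, -30, 0, 0, 0, 0, 0, 36, -30, 0, 0, 0, 0, 0, 36, -30, 0, 0, 0, 0, 0, 36, -30, 0, 0, 0, 0, 0, 36, -30, 0, 0, 0, 0, 0, 36, -30, 0, 0, 0, 0, 0, 36, -30, 0, 0, 0, 0, 0, 36, -30, 0, 0, 0, 0, 0, 36, -30, 0, 0, 0, 0, 0, 36, -30, 0, 0, 0, 0, 0, 36, -30, 0, 0, 0, 0, 0], grip_force=20)

```text
time: 1.35
position: [0.605, 0.2394, 0.195]
tool_rot: [0.139, 0.99, -0.0, -0.0]
ft_force: [0.4, 1.5, -0.1]
grip_width: 0.0868
```

move_arm(rows=[0, 0, 0, 0, 0, 0, 0, 0, 0, 0, 0, 0, 0, 0, 0, 0, 0, 0, 0, 0, 0])

```text
time: 1.65
position: [0.6027, 0.2414, 0.1949]
tool_rot: [0.139, 0.99, -0.0, -0.001]
ft_force: [0.1, -0.4, -0.0]
grip_width: 0.0871
```

```bash
cat >> h.py <<'E'
from scipy.spatial.transform import Rotation as Rot
def wcloud(name=None):
    o=robot.get_obs(); c=robot.camera("wrist"); z=c["z_map"]; K=c["camera_matrix"]
    T=np.eye(4); T[:3,:3]=Rot.from_quat(o["tool_rot"]).as_matrix(); T[:3,3]=o["position"]
    M=T@c["tool_from_camera"]
    v,u=np.mgrid[:480,:640]
    P=np.stack([(u-K[0,2])/K[0,0]*z,(v-K[1,2])/K[1,1]*z,z],-1)
    W=P@M[:3,:3].T+M[:3,3]; W[z==0]=np.nan
    c["R"]=M[:3,:3].T; c["t"]=-M[:3,:3].T@M[:3,3]
    if name: cv2.imwrite(f"pics/{name}.png",c["color"][:,:,::-1])
    print("t",o["time"],"tcp",(o["position"]*1000).round(1),"rot",o["tool_rot"].round(4),"F",o["ft_force"].round(1),"w",round(o["grip_width"],4))
    return c,W
def fitc(X,r=None):
    from scipy.optimize import least_squares
    # X Nx2 mm boundary
    f=(lambda p:np.hypot(X[:,0]-p[0],X[:,1]-p[1])-(r or p[2]))
    s=least_squares(f,[*X.mean(0),r or 30],loss="soft_l1",f_scale=1.); return s.x.round(1), np.abs(s.fun).mean().round(2)
E
python3 - <<'E'
from h import *
c,W=wcloud("w1")
print(c["camera_matrix"][0,0],c["tool_from_camera"].round(3))
Z=W[...,2]
m=(Z>.06)&(Z<.085)&(np.hypot(W[...,0]-.609,W[...,1]-.231)<.05)
P=W[m];print(len(P),(P.mean(0)*1000).round(1) if len(P) else 0, np.round(circ(P[:,:2]),1) if len(P) else 0)
E
```

```text
t 1.65 tcp [602.7 241.4 194.9] rot [ 1.387e-01  9.903e-01 -1.000e-04 -1.000e-03] F [ 0.1 -0.4 -0. ] w 0.0871
407.81358668678007 [[-0.    -0.952 -0.307  0.085]
 [ 1.    -0.     0.    -0.   ]
 [-0.    -0.307  0.952 -0.189]
 [ 0.     0.     0.     1.   ]]
2656 [607.7 232.4  71.7] [609.4 231.8  23.9]
```

View pics/w1.png

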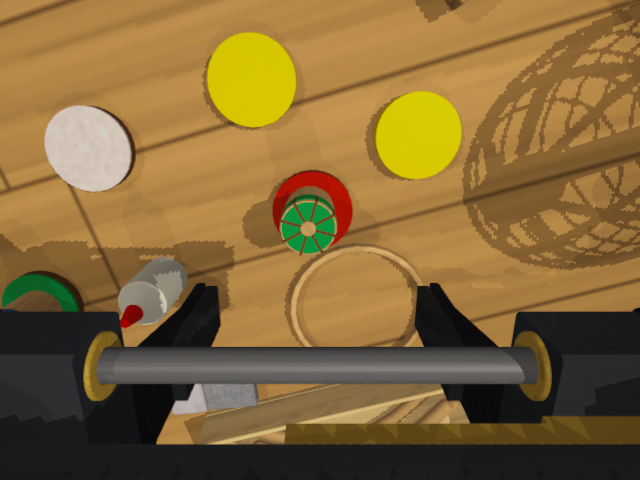

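move_arm(rows=[6.5, -9.5, 0, 0, 0, 0, 0, 0, 0, -35, 0, 0, 0, 0, 0, 0, -35, 0, 0, 0, 0, 0, 0, -30, 0, 0, 0, 0, 0, 0, -30, 0, 0, 0, 0, 0, 0, -28, 0, 0, 0, 0, 0, 0, 0, 0, 0, 0, 0, 0, 0, 0, 0, 0, 0, 0])

```text
time: 2.5
position: [0.6104, 0.2316, 0.0375]
tool_rot: [0.139, 0.99, -0.0, -0.0]
ft_force: [-0.5, 0.1, 0.1]
grip_width: 0.0869
```

move_arm(rows=[0, 0, 0, 0, 0, 0, 0.3, 0, 0, 0, 0, 0, 0, 0.5, 0, 0, 0, 0, 0, 0, 0.7, 0, 0, 0, 0, 0, 0, 0.7, 0, 0, 0, 0, 0, 0, 0.7, 0, 0, 0, 0, 0, 0, 0.7, 0, 0, 0, 0, 0, 0, 0.7, 0, 0, 0, 0, 0, 0, 0.7])

```text
time: 3.3
position: [0.6105, 0.2313, 0.0375]
tool_rot: [0.139, 0.99, -0.0, 0.0]
ft_force: [0.8, -0.7, 1.3]
grip_width: 0.0449
```

move_arm(rows=[0, 0, 8, 0, 0, 0, 0.7, 0, 0, 20, 0, 0, 0, 0.7, 0, 0, 30, 0, 0, 0, 0.7, 0, 0, 30, 0, 0, 0, 0.7, 0, 0, 30, 0, 0, 0, 0.7, 0, 0, 12, 0, 0, 0, 0.7, -10, -16, 0, 0, 0, 0, 0.7, -20, -32, 0, 0, 0, 0, 0.7, -20, -32, 0, 0, 0, 0, 0.7, -20, -32, 0, 0, 0, 0, 0.7, -20, -32, 0, 0, 0, 0, 0.7, -19, -31, 0, 0, 0, 0, 0.7])

```text
time: 4.5
position: [0.4998, 0.0553, 0.1668]
tool_rot: [0.139, 0.99, -0.0, -0.001]
ft_force: [-0.3, -0.9, -0.9]
grip_width: 0.0452
```

move_arm(rows=[0, 0, 0, 0, 0, 0, 0.7, 0, 0, 0, 0, 0, 0, 0.7, 0, 0, 0, 0, 0, 0, 0.7])

```text
time: 4.8
position: [0.5021, 0.0568, 0.1673]
tool_rot: [0.139, 0.99, 0.0, 0.0]
ft_force: [-0.0, 0.6, -0.9]
grip_width: 0.0451
```

```bash
cat >> h.py <<'E'
def standfit(c,W,name,xy,r=38.):
    """known-radius fit of a colour disc outline on plane z=.012; xy in m"""
    hsv=cv2.cvtColor(c["color"],cv2.COLOR_RGB2HSV).astype(int); H,S,V=[hsv[...,i] for i in range(3)]
    m={"R":((H<8)|(H>172))&(S>150),"G":(H>45)&(H<90)&(S>110),"B":(H>95)&(H<125)&(S>110),"W":(S<45)&(V>120)}[name]
    m=m&(np.hypot(W[...,0]-xy[0],W[...,1]-xy[1])<.055)&(W[...,2]<.025)
    cn,_=cv2.findContours(m.astype(np.uint8),cv2.RETR_EXTERNAL,cv2.CHAIN_APPROX_NONE)
    if not cn: print(name,"none"); return
    k=max(cn,key=cv2.contourArea)
    h=cv2.convexHull(k)[:,0]
    X=np.array([onplane(c,p,.012)[:2]*1000 for p in k[:,0]])
    print("stand",name,fitc(X,None),"n",len(X),"encl",np.round(circ(X/1000),1))
def hubtop(c,W,xy,z=.072):
    m=(np.abs(W[...,2]-z)<.012)&(np.hypot(W[...,0]-xy[0],W[...,1]-xy[1])<.045)
    P=W[m]
    if len(P)<20: print("few",len(P)); return
    print("hub",len(P),"mean",(P.mean(0)*1000).round(1),"encl",np.round(circ(P[:,:2]),1),"zmed",np.median(P[:,2]).round(4))
E
python3 - <<'E'
from h import *
c,W=wcloud("w2")
standfit(c,W,"W",(.502,.056))
c,W=cloud("top"); cv2.imwrite("pics/t2.png",c["color"][:,:,::-1])
standfit(c,W,"W",(.502,.056))
standfit(c,W,"R",(.610,.232))
E
```

```text
t 4.8 tcp [502.1  56.8 167.3] rot [1.389e-01 9.903e-01 2.000e-04 3.000e-04] F [-0.   0.6 -0.9] w 0.0451
stand W (array([498.5,  55.9,  35.8]), np.float64(3.78)) n 243 encl [500.7  55.3  37.8]
W none
stand R (array([613. , 233.9,  36.9]), np.float64(0.75)) n 108 encl [612.5 233.8  38.7]
```

View pics/w2.png

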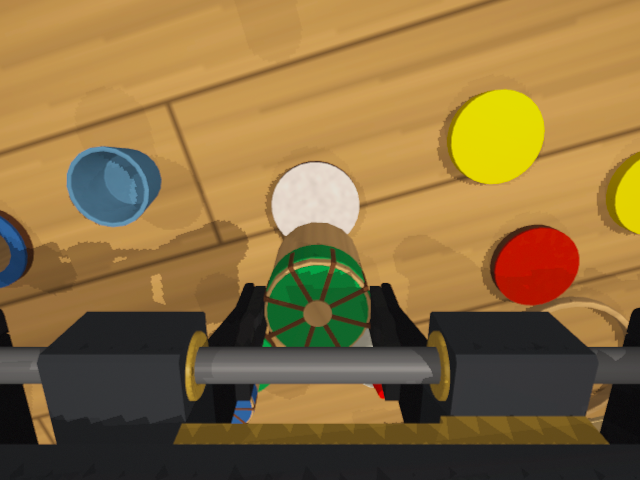

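View pics/t2.png

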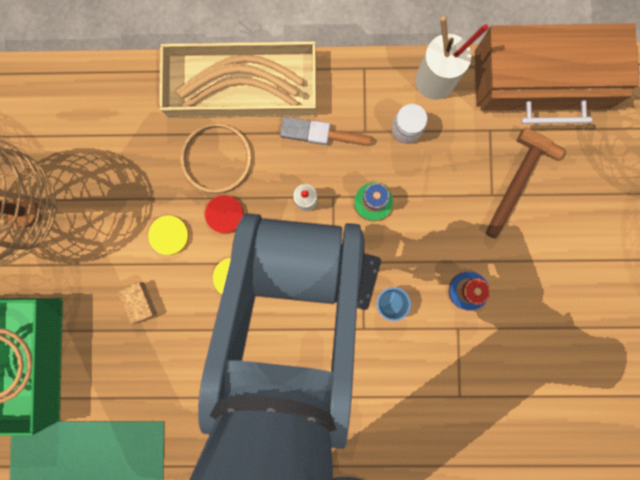

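move_arm(rows=[0, 0, -30, 0, 0, 0, 0.7, 0, 0, -30, 0, 0, 0, 0.7, 0, 0, -30, 0, 0, 0, 0.7, 0, 0, -20, 0, 0, 0, 0.7, 0, 0, -12, 0, 0, 0, 0.7, 0, 0, -5, 0, 0, 0, 0.7, 0, 0, -2.5, 0, 0, 0, 0.7, 0, 0, 0, 0, 0, 0, 0.7, 0, 0, 0, 0, 0, 0, 0.7])

```text
time: 5.8
position: [0.5022, 0.0563, 0.0387]
tool_rot: [0.139, 0.99, 0.0, 0.001]
ft_force: [-0.6, 0.1, -0.9]
grip_width: 0.0451
```

move_arm(rows=[0, 0, 0, 0, 0, 0, 0.4, 0, 0, 0, 0, 0, 0, 0.2, 0, 0, 0, 0, 0, 0, 0, 0, 0, 0, 0, 0, 0, 0, 0, 0, 0, 0, 0, 0, 0, 0, 0, 0, 0, 0, 0, 0])

```text
time: 6.4
position: [0.5015, 0.0564, 0.0378]
tool_rot: [0.139, 0.99, 0.0, -0.0]
ft_force: [0.3, -0.1, -1.0]
grip_width: 0.0828
```

move_arm(rows=[0, 0, 20, 0, 0, 0, 0, 0, 0, 35, 0, 0, 0, 0, 0, 0, 40, 0, 0, 0, 0, 0, 0, 35, 0, 0, 0, 0, 0, 0, 0, 0, 0, 0, 0, 0, 0, 0, 0, 0, 0, 0])

```text
time: 7.0
position: [0.5017, 0.0563, 0.1685]
tool_rot: [0.139, 0.99, 0.0, 0.001]
ft_force: [-0.4, -1.1, 0.2]
grip_width: 0.0869
```

```bash
python3 - <<'E'
from h import *
c,W=wcloud("w3")
hubtop(c,W,(.502,.056))
standfit(c,W,"R",(.612,.233))
E
```

```text
t 7.0 tcp [501.7  56.3 168.5] rot [1.389e-01 9.903e-01 0.000e+00 9.000e-04] F [-0.4 -1.1  0.2] w 0.0869
hub 3176 mean [499.3  57.2  71.7] encl [501.1  56.6  23.8] zmed 0.0721
stand R (array([611.1, 232.3,  37.9]), np.float64(0.43)) n 228 encl [611.3 232.2  38.9]
```

View pics/w3.png

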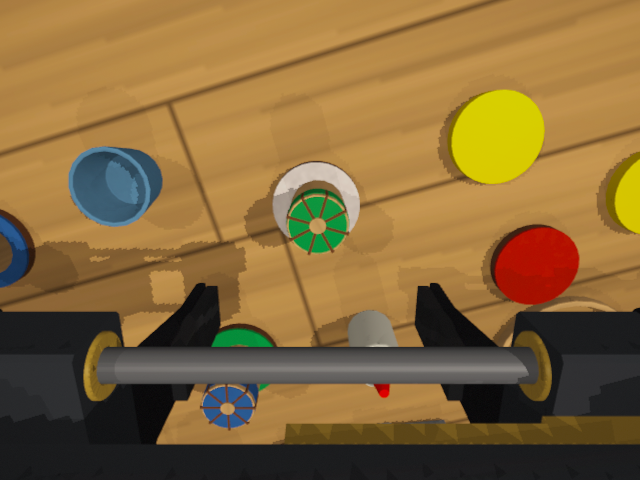

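move_arm(rows=[-2, -12, 0, 0, 0, 0, 0, -4, -25, 0, 0, 0, 0, 0, -4, -30, 0, 0, 0, 0, 0, -4, -30, 0, 0, 0, 0, 0, -4, -30, 0, 0, 0, 0, 0, -4, -30, 0, 0, 0, 0, 0, -4, -30, 0, 0, 0, 0, 0, -4, -30, 0, 0, 0, 0, 0, -4, -30, 0, 0, 0, 0, 0, -4, -28, 0, 0, 0, 0, 0, -4.5, -20, 0, 0, 0, 0, 0, 0, 0, 0, 0, 0, 0, 0])

```text
time: 8.25
position: [0.4577, -0.2414, 0.1663]
tool_rot: [0.141, 0.99, 0.0, -0.001]
ft_force: [0.7, -0.7, -0.2]
grip_width: 0.0872
```

move_arm(rows=[0, 0, 0, 0, 0, 0, 0, 0, 0, 0, 0, 0, 0, 0, 0, 0, 0, 0, 0, 0, 0])

```text
time: 8.55
position: [0.4587, -0.2374, 0.1675]
tool_rot: [0.138, 0.99, 0.0, -0.001]
ft_force: [-0.1, -0.2, 0.2]
grip_width: 0.0871
```

```bash
python3 - <<'E'
from h import *
c,W=wcloud("w4")
hubtop(c,W,(.459,-.239))
c,W=cloud("top"); 
standfit(c,W,"R",(.610,.232))
hubtop(c,W,(.501,.056))
hubtop(c,W,(.635,-.06))
E
```

```text
t 8.55 tcp [ 458.7 -237.4  167.5] rot [ 1.384e-01  9.904e-01  4.000e-04 -6.000e-04] F [-0.1 -0.2  0.2] w 0.0871
hub 3190 mean [ 456.6 -240.6   71.7] encl [ 458.6 -241.2   23.9] zmed 0.072
stand R (array([612.6, 233.4,  37.2]), np.float64(0.56)) n 108 encl [612.7 233.6  38.7]
hub 510 mean [501.3  57.4  71.6] encl [501.4  57.5  23.5] zmed 0.0719
hub 515 mean [634.7 -60.1  71.6] encl [635.8 -60.7  23.8] zmed 0.0718
```

View pics/w4.png

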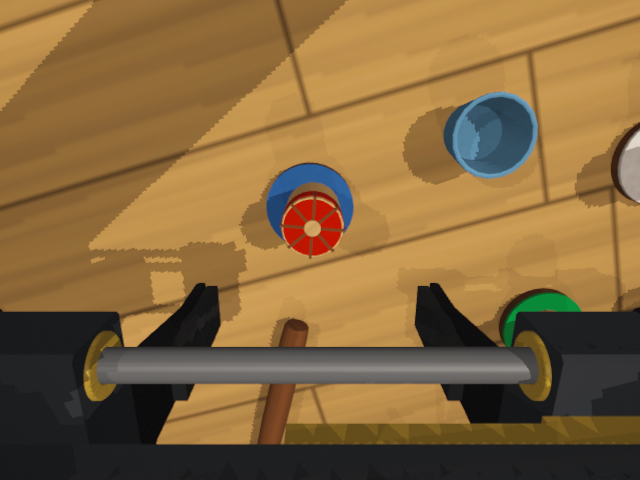

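move_arm(rows=[0, -3.5, 0, 0, 0, 0, 0, 0, 0, -35, 0, 0, 0, 0, 0, 0, -35, 0, 0, 0, 0, 0, 0, -30, 0, 0, 0, 0, 0, 0, -20, 0, 0, 0, 0, 0, 0, -10, 0, 0, 0, 0, 0, 0, 0, 0, 0, 0, 0, 0, 0, 0, 0, 0, 0, 0])

```text
time: 9.45
position: [0.4595, -0.2426, 0.0384]
tool_rot: [0.139, 0.99, -0.0, 0.001]
ft_force: [0.3, -0.5, 0.1]
grip_width: 0.087
```

move_arm(rows=[0, 0, 0, 0, 0, 0, 0.3, 0, 0, 0, 0, 0, 0, 0.5, 0, 0, 0, 0, 0, 0, 0.7, 0, 0, 0, 0, 0, 0, 0.7, 0, 0, 0, 0, 0, 0, 0.7, 0, 0, 0, 0, 0, 0, 0.7, 0, 0, 0, 0, 0, 0, 0.7, 0, 0, 0, 0, 0, 0, 0.7])

```text
time: 10.25
position: [0.459, -0.242, 0.0379]
tool_rot: [0.139, 0.99, 0.0, -0.0]
ft_force: [-0.1, -0.2, 1.4]
grip_width: 0.0451
```

move_arm(rows=[0, 0, 8, 0, 0, 0, 0.7, 0, 0, 20, 0, 0, 0, 0.7, 0, 0, 30, 0, 0, 0, 0.7, 0, 0, 30, 0, 0, 0, 0.7, 0, 0, 30, 0, 0, 0, 0.7, 0, 0, 30, 0, 0, 0, 0.7, 0, 0, 0, 0, 0, 0, 0.7, 0, 0, 0, 0, 0, 0, 0.7])

```text
time: 11.05
position: [0.4588, -0.2421, 0.1863]
tool_rot: [0.139, 0.99, -0.0, 0.0]
ft_force: [-0.8, 0.4, -1.8]
grip_width: 0.0454
```

```bash
python3 - <<'E'
from h import *
c,W=wcloud("w5")
hubtop(c,W,(.459,-.241),.072+.148)
standfit(c,W,"B",(.458,-.240))
E
```

```text
t 11.05 tcp [ 458.8 -242.1  186.3] rot [ 1.390e-01  9.903e-01 -3.000e-04  4.000e-04] F [-0.8  0.4 -1.8] w 0.0454
hub 9939 mean [ 453.3 -240.6  220.4] encl [ 448.4 -239.2   31.6] zmed 0.2207
stand B (array([ 455.4, -243.6,   36.1]), np.float64(2.61)) n 229 encl [ 456.9 -244.1   37.6]
```

View pics/w5.png

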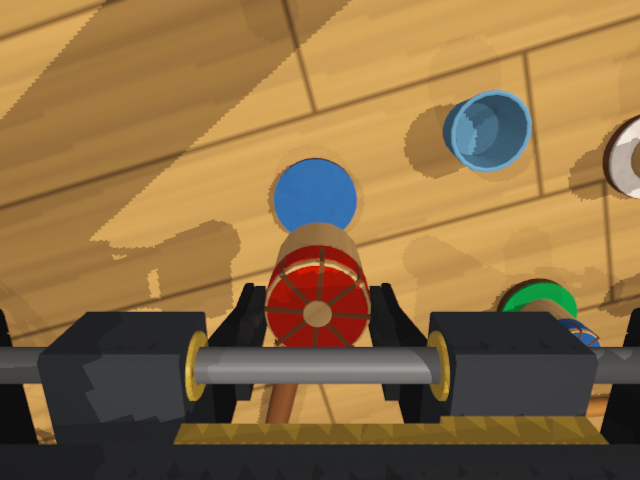

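move_arm(rows=[4, 12, 0, 0, 0, 0, 0.7, 8, 25, 0, 0, 0, 0, 0.7, 11, 34, 0, 0, 0, 0, 0.7, 11, 34, 0, 0, 0, 0, 0.7, 11, 34, 0, 0, 0, 0, 0.7, 11, 34, 0, 0, 0, 0, 0.7, 11, 34, 0, 0, 0, 0, 0.7, 11, 34, 0, 0, 0, 0, 0.7, 11, 34, 0, 0, 0, 0, 0.7, 11, 34, 0, 0, 0, 0, 0.7, 11, 34, 0, 0, 0, 0, 0.7, 11, 34, 0, 0, 0, 0, 0.7])

```text
time: 12.3
position: [0.5796, 0.1372, 0.1839]
tool_rot: [0.139, 0.99, -0.0, -0.002]
ft_force: [-0.6, -0.3, -2.2]
grip_width: 0.0451
```

move_arm(rows=[11, 34, 0, 0, 0, 0, 0.7, 11, 34, 0, 0, 0, 0, 0.7, 7, 20, 0, 0, 0, 0, 0.7, 3, 10, 0, 0, 0, 0, 0.7, 0, 0, 0, 0, 0, 0, 0.7, 0, 0, 0, 0, 0, 0, 0.7, 0, 0, 0, 0, 0, 0, 0.7])

```text
time: 13.0
position: [0.6123, 0.2316, 0.1855]
tool_rot: [0.14, 0.99, -0.0, -0.001]
ft_force: [0.1, -0.0, -1.1]
grip_width: 0.0451
```

```bash
python3 - <<'E'
from h import *
c,W=wcloud("w6")
standfit(c,W,"R",(.612,.233))
c,W=cloud("top");standfit(c,W,"B",(.458,-.240))
E
```

```text
t 13.0 tcp [612.3 231.6 185.5] rot [ 1.395e-01  9.902e-01 -5.000e-04 -7.000e-04] F [ 0.1 -0.  -1.1] w 0.0451
stand R (array([609.7, 234.1,  36.2]), np.float64(2.63)) n 233 encl [611.4 233.8  38. ]
stand B (array([ 458.1, -241.7,   35.5]), np.float64(0.51)) n 106 encl [ 458.  -241.7   36.6]
```

View pics/w6.png

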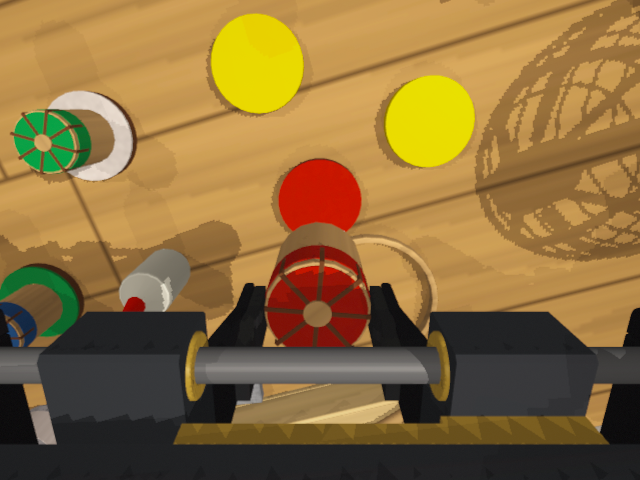

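move_arm(rows=[0, 1, -30, 0, 0, 0, 0.7, 0, 0, -35, 0, 0, 0, 0.7, 0, 0, -30, 0, 0, 0, 0.7, 0, 0, -25, 0, 0, 0, 0.7, 0, 0, -15, 0, 0, 0, 0.7, 0, 0, -8, 0, 0, 0, 0.7, 0, 0, -4, 0, 0, 0, 0.7, 0, 0, 0, 0, 0, 0, 0.7, 0, 0, 0, 0, 0, 0, 0.7, 0, 0, 0, 0, 0, 0, 0.7])

```text
time: 14.1
position: [0.6139, 0.2341, 0.0401]
tool_rot: [0.139, 0.99, 0.0, 0.001]
ft_force: [-0.0, 0.7, -1.0]
grip_width: 0.0453
```

move_arm(rows=[-1.5, -0.5, 0, 0, 0, 0, 0.7, 0, 0, -1.5, 0, 0, 0, 0.7, 0, 0, 0, 0, 0, 0, 0.7, 0, 0, 0, 0, 0, 0, 0.7])

```text
time: 14.5
position: [0.6118, 0.2334, 0.0379]
tool_rot: [0.139, 0.99, 0.0, 0.0]
ft_force: [1.2, -0.3, 2.5]
grip_width: 0.045
```

move_arm(rows=[0, 0, 0, 0, 0, 0, 0.4, 0, 0, 0, 0, 0, 0, 0.2, 0, 0, 0, 0, 0, 0, 0, 0, 0, 0, 0, 0, 0, 0, 0, 0, 0, 0, 0, 0, 0, 0, 0, 0, 0, 0, 0, 0])

```text
time: 15.1
position: [0.6114, 0.2333, 0.0373]
tool_rot: [0.139, 0.99, -0.0, -0.0]
ft_force: [-0.2, 0.8, -0.3]
grip_width: 0.0829
```

move_arm(rows=[0, 0, 20, 0, 0, 0, 0, 0, 0, 35, 0, 0, 0, 0, 0, 0, 40, 0, 0, 0, 0, 0, 0, 35, 0, 0, 0, 0, 0, 0, 0, 0, 0, 0, 0, 0, 0, 0, 0, 0, 0, 0])

```text
time: 15.7
position: [0.6119, 0.2334, 0.1685]
tool_rot: [0.139, 0.99, 0.0, 0.001]
ft_force: [-0.2, 1.2, -0.9]
grip_width: 0.0869
```

```bash
python3 - <<'E'
from h import *
c,W=wcloud("w7")
hubtop(c,W,(.612,.233))
standfit(c,W,"R",(.612,.233))
E
```

```text
t 15.7 tcp [611.9 233.4 168.5] rot [1.389e-01 9.903e-01 3.000e-04 1.100e-03] F [-0.2  1.2 -0.9] w 0.0869
hub 3176 mean [609.2 234.8  71.7] encl [611.1 234.2  24. ] zmed 0.0721
stand R (array([611.2, 233.6,  36.3]), np.float64(4.56)) n 321 encl [611.4 233.6  38. ]
```

View pics/w7.png

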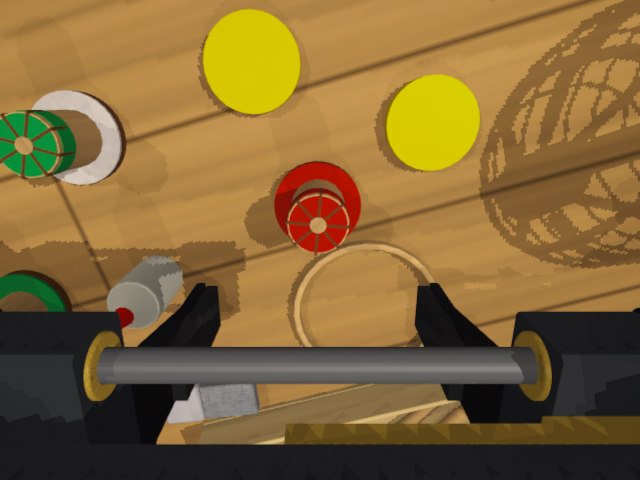

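move_arm(rows=[1, -12, 0, 0, 0, 0, 0, 2, -25, 0, 0, 0, 0, 0, 2, -30, 0, 0, 0, 0, 0, 2.5, -30, 0, 0, 0, 0, 0, 2.5, -30, 0, 0, 0, 0, 0, 2.5, -30, 0, 0, 0, 0, 0, 2.5, -30, 0, 0, 0, 0, 0, 2.5, -30, 0, 0, 0, 0, 0, 2.5, -30, 0, 0, 0, 0, 0, 2, -26, 0, 0, 0, 0, 0, 1.5, -20.5, 0, 0, 0, 0, 0, 0, 0, 0, 0, 0, 0, 0])

```text
time: 16.95
position: [0.6341, -0.0638, 0.1655]
tool_rot: [0.141, 0.99, -0.0, -0.001]
ft_force: [0.0, 0.7, -0.2]
grip_width: 0.0869
```

move_arm(rows=[0, 0, 0, 0, 0, 0, 0, 0, 0, 0, 0, 0, 0, 0, 0, 0, 0, 0, 0, 0, 0])

```text
time: 17.25
position: [0.6345, -0.059, 0.167]
tool_rot: [0.138, 0.99, 0.0, -0.001]
ft_force: [-0.4, -0.5, 0.0]
grip_width: 0.087
```

```bash
python3 - <<'E'
from h import *
c,W=wcloud("w8")
hubtop(c,W,(.635,-.060))
c,W=cloud("top"); 
standfit(c,W,"R",(.610,.232)); standfit(c,W,"B",(.458,-.241))
hubtop(c,W,(.611,.233))
E
```

```text
t 17.25 tcp [634.5 -59.  167. ] rot [ 1.383e-01  9.904e-01  2.000e-04 -5.000e-04] F [-0.4 -0.5  0. ] w 0.087
hub 3186 mean [633.8 -60.9  71.7] encl [635.6 -61.5  23.9] zmed 0.0721
stand R (array([612.8, 233.5,  35.9]), np.float64(4.54)) n 148 encl [612.7 232.8  38.2]
stand B (array([ 457.6, -243.3,   34.9]), np.float64(1.64)) n 102 encl [ 457.4 -242.1   37.1]
hub 523 mean [610.7 233.3  71.6] encl [611.  234.8  24.1] zmed 0.0721
```

View pics/w8.png

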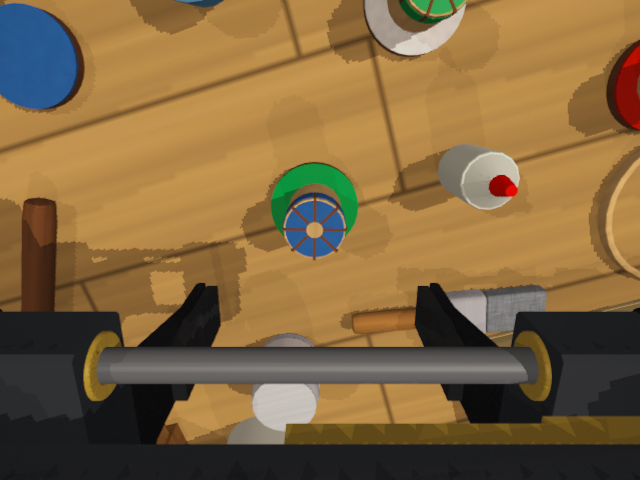

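move_arm(rows=[0.5, -1.5, 0, 0, 0, 0, 0, 0, 0, -35, 0, 0, 0, 0, 0, 0, -35, 0, 0, 0, 0, 0, 0, -30, 0, 0, 0, 0, 0, 0, -20, 0, 0, 0, 0, 0, 0, -10, 0, 0, 0, 0, 0, 0, 0, 0, 0, 0, 0, 0, 0, 0, 0, 0, 0, 0])

```text
time: 18.15
position: [0.6363, -0.0618, 0.0382]
tool_rot: [0.139, 0.99, -0.0, 0.001]
ft_force: [-0.8, 0.7, 1.0]
grip_width: 0.0869
```

move_arm(rows=[0, 0, 0, 0, 0, 0, 0.3, 0, 0, 0, 0, 0, 0, 0.5, 0, 0, 0, 0, 0, 0, 0.7, 0, 0, 0, 0, 0, 0, 0.7, 0, 0, 0, 0, 0, 0, 0.7, 0, 0, 0, 0, 0, 0, 0.7, 0, 0, 0, 0, 0, 0, 0.7, 0, 0, 0, 0, 0, 0, 0.7])

```text
time: 18.95
position: [0.6355, -0.0616, 0.0374]
tool_rot: [0.139, 0.99, 0.0, 0.0]
ft_force: [0.3, 0.5, 1.5]
grip_width: 0.0451
```

move_arm(rows=[0, 0, 8, 0, 0, 0, 0.7, 0, 0, 20, 0, 0, 0, 0.7, 0, 0, 30, 0, 0, 0, 0.7, 0, 0, 30, 0, 0, 0, 0.7, 0, 0, 30, 0, 0, 0, 0.7, 0, 0, 15, 0, 0, 0, 0.7, 0, 0, 0, 0, 0, 0, 0.7, 0, 0, 0, 0, 0, 0, 0.7])

```text
time: 19.75
position: [0.6349, -0.0615, 0.1701]
tool_rot: [0.139, 0.99, 0.0, -0.0]
ft_force: [-0.2, -0.7, -1.5]
grip_width: 0.0452
```

```bash
python3 - <<'E'
from h import *
c,W=wcloud("w9")
standfit(c,W,"G",(.634,-.060))
E
```

```text
t 19.75 tcp [634.9 -61.5 170.1] rot [ 1.390e-01  9.903e-01  0.000e+00 -3.000e-04] F [-0.2 -0.7 -1.5] w 0.0452
stand G (array([631.6, -61.1,  36.1]), np.float64(3.18)) n 241 encl [633.5 -61.7  37.9]
```

View pics/w9.png

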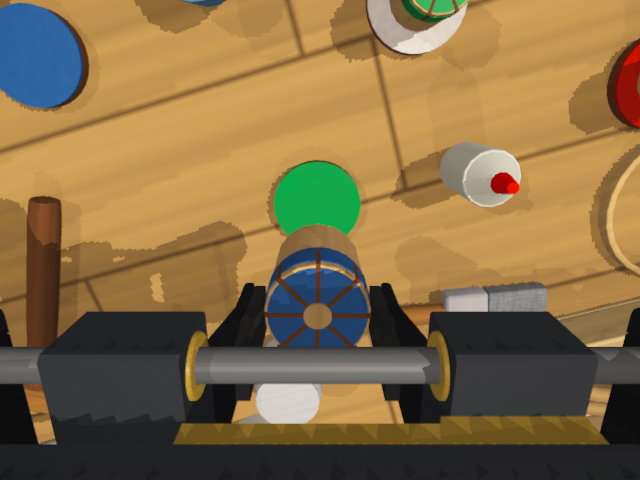

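move_arm(rows=[-8, -8, 0, 0, 0, 0, 0.7, -18, -18, 0, 0, 0, 0, 0.7, -22, -22, 0, 0, 0, 0, 0.7, -22, -22, 0, 0, 0, 0, 0.7, -22, -22, 0, 0, 0, 0, 0.7, -22, -23, 0, 0, 0, 0, 0.7, -22, -23, 0, 0, 0, 0, 0.7, -22, -23, 0, 0, 0, 0, 0.7, -14, -14, 0, 0, 0, 0, 0.7, -5, -5.5, 0, 0, 0, 0, 0.7, 0, 0, 0, 0, 0, 0, 0.7, 0, 0, 0, 0, 0, 0, 0.7])

```text
time: 21.0
position: [0.4586, -0.2417, 0.17]
tool_rot: [0.139, 0.99, 0.0, -0.0]
ft_force: [0.4, -0.0, -0.5]
grip_width: 0.0452
```

move_arm(rows=[0, 0, 0, 0, 0, 0, 0.7, 0, 0, 0, 0, 0, 0, 0.7])

```text
time: 21.2
position: [0.459, -0.2414, 0.1702]
tool_rot: [0.138, 0.99, 0.0, -0.0]
ft_force: [0.4, -1.0, -1.6]
grip_width: 0.0453
```

```bash
python3 - <<'E'
from h import *
c,W=wcloud("w10")
standfit(c,W,"B",(.458,-.242))
c,W=cloud("top"); 
standfit(c,W,"G",(.634,-.061))
E
```

```text
t 21.2 tcp [ 459.  -241.4  170.2] rot [ 1.382e-01  9.904e-01  1.000e-04 -0.000e+00] F [ 0.4 -1.  -1.6] w 0.0453
stand B (array([ 454.9, -243.4,   35.8]), np.float64(3.15)) n 240 encl [ 456.9 -244.    37.6]
stand G (array([634.1, -61.1,  36.6]), np.float64(0.5)) n 106 encl [634.2 -61.   37.7]
```

View pics/w10.png

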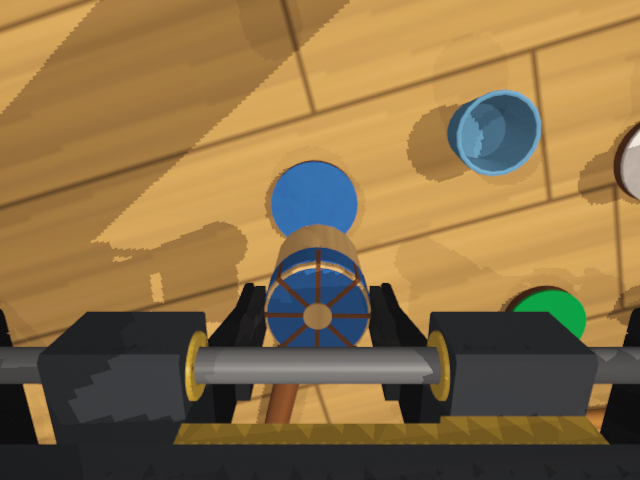

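move_arm(rows=[-1, -2.2, -25, 0, 0, 0, 0.7, 0, 0, -30, 0, 0, 0, 0.7, 0, 0, -30, 0, 0, 0, 0.7, 0, 0, -20, 0, 0, 0, 0.7, 0, 0, -12, 0, 0, 0, 0.7, 0, 0, -8, 0, 0, 0, 0.7, 0, 0, -5, 0, 0, 0, 0.7, 0, 0, 0, 0, 0, 0, 0.7, 0, 0, 0, 0, 0, 0, 0.7, 0, 0, 0, 0, 0, 0, 0.7])

```text
time: 22.3
position: [0.458, -0.2448, 0.0411]
tool_rot: [0.139, 0.99, -0.0, 0.001]
ft_force: [-0.6, 0.1, -2.1]
grip_width: 0.0452
```

move_arm(rows=[0, 0.8, -1.5, 0, 0, 0, 0.7, 0, 0, -1, 0, 0, 0, 0.7, 0, 0, 0, 0, 0, 0, 0.7, 0, 0, 0, 0, 0, 0, 0.7])

```text
time: 22.7
position: [0.4574, -0.2436, 0.0379]
tool_rot: [0.139, 0.99, -0.0, 0.0]
ft_force: [0.3, -0.1, -1.5]
grip_width: 0.0448
```

move_arm(rows=[0, 0, 0, 0, 0, 0, 0.4, 0, 0, 0, 0, 0, 0, 0.2, 0, 0, 0, 0, 0, 0, 0, 0, 0, 0, 0, 0, 0, 0, 0, 0, 0, 0, 0, 0, 0, 0, 0, 0, 0, 0, 0, 0])

```text
time: 23.3
position: [0.4575, -0.2435, 0.0379]
tool_rot: [0.139, 0.99, -0.0, 0.0]
ft_force: [-0.9, -0.0, -0.2]
grip_width: 0.0825
```

move_arm(rows=[0, 0, 20, 0, 0, 0, 0, 0, 0, 35, 0, 0, 0, 0, 0, 0, 40, 0, 0, 0, 0, 0, 0, 35, 0, 0, 0, 0, 0, 0, 0, 0, 0, 0, 0, 0, 0, 0, 0, 0, 0, 0])

```text
time: 23.9
position: [0.4577, -0.2437, 0.1686]
tool_rot: [0.139, 0.99, -0.0, 0.001]
ft_force: [-0.2, -0.2, -0.8]
grip_width: 0.0868
```

```bash
python3 - <<'E'
from h import *
c,W=wcloud("w11")
hubtop(c,W,(.458,-.243))
standfit(c,W,"B",(.458,-.243))
c,W=cloud("top"); 
hubtop(c,W,(.501,.056))
E
```

```text
t 23.9 tcp [ 457.7 -243.7  168.6] rot [ 1.389e-01  9.903e-01 -5.000e-04  8.000e-04] F [-0.2 -0.2 -0.8] w 0.0868
hub 3161 mean [ 455.8 -242.9   71.7] encl [ 457.7 -243.4   23.7] zmed 0.072
stand B (array([ 456.6, -243.8,   36. ]), np.float64(4.73)) n 309 encl [ 456.9 -244.    37.6]
hub 509 mean [501.3  57.4  71.7] encl [501.3  57.5  23.5] zmed 0.0718
```

View pics/w11.png

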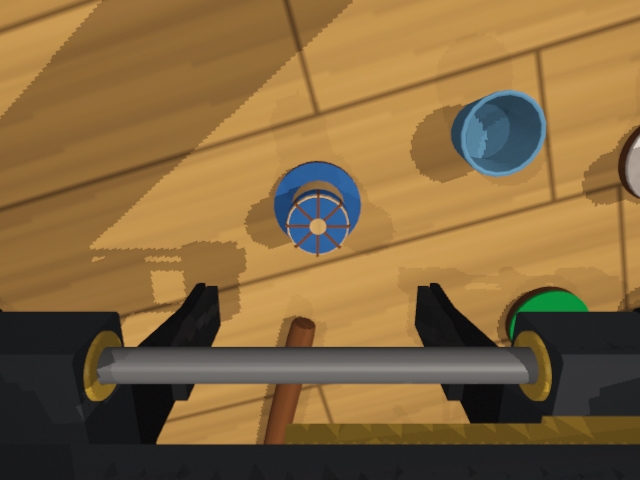

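move_arm(rows=[2, 12, 0, 0, 0, 0, 0, 4, 26, 0, 0, 0, 0, 0, 4, 30, 0, 0, 0, 0, 0, 4, 30, 0, 0, 0, 0, 0, 4, 30, 0, 0, 0, 0, 0, 4, 30, 0, 0, 0, 0, 0, 4, 30, 0, 0, 0, 0, 0, 4, 30, 0, 0, 0, 0, 0, 4, 30, 0, 0, 0, 0, 0, 5, 30, 0, 0, 0, 0, 0, 4, 22, 0, 0, 0, 0, 0, 0, 0, 0, 0, 0, 0, 0])

```text
time: 25.2
position: [0.4993, 0.0596, 0.1666]
tool_rot: [0.137, 0.991, 0.0, -0.002]
ft_force: [-0.3, -0.1, 0.2]
grip_width: 0.0871
```

move_arm(rows=[0, 0, 0, 0, 0, 0, 0, 0, 0, 0, 0, 0, 0, 0, 0, 0, 0, 0, 0, 0, 0])

```text
time: 25.5
position: [0.5001, 0.0557, 0.1675]
tool_rot: [0.14, 0.99, -0.0, -0.0]
ft_force: [0.6, -0.8, 0.6]
grip_width: 0.0866
```

```bash
python3 - <<'E'
from h import *
c,W=wcloud("w12")
hubtop(c,W,(.501,.057))
standfit(c,W,"G",(.634,-.061))
E
```

```text
t 25.5 tcp [500.1  55.7 167.5] rot [ 1.396e-01  9.902e-01 -1.000e-04 -4.000e-04] F [ 0.6 -0.8  0.6] w 0.0866
hub 3184 mean [499.3  57.2  71.6] encl [501.3  56.3  24. ] zmed 0.072
stand G (array([610.3, -53.2,  17.7]), np.float64(5.73)) n 126 encl [612.8 -53.   29.2]
```

View pics/w12.png

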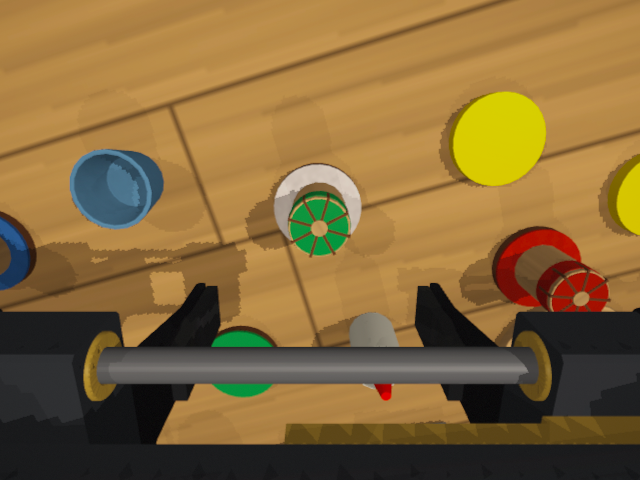

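move_arm(rows=[1, 0.8, 0, 0, 0, 0, 0, 0, 0, -35, 0, 0, 0, 0, 0, 0, -35, 0, 0, 0, 0, 0, 0, -30, 0, 0, 0, 0, 0, 0, -20, 0, 0, 0, 0, 0, 0, -10, 0, 0, 0, 0, 0, 0, 0, 0, 0, 0, 0, 0, 0, 0, 0, 0, 0, 0])

```text
time: 26.35
position: [0.5021, 0.057, 0.0384]
tool_rot: [0.139, 0.99, 0.0, 0.001]
ft_force: [-0.2, 0.0, 0.2]
grip_width: 0.087
```

move_arm(rows=[0, 0, 0, 0, 0, 0, 0.3, 0, 0, 0, 0, 0, 0, 0.5, 0, 0, 0, 0, 0, 0, 0.7, 0, 0, 0, 0, 0, 0, 0.7, 0, 0, 0, 0, 0, 0, 0.7, 0, 0, 0, 0, 0, 0, 0.7, 0, 0, 0, 0, 0, 0, 0.7, 0, 0, 0, 0, 0, 0, 0.7])

```text
time: 27.15
position: [0.5015, 0.0572, 0.0379]
tool_rot: [0.139, 0.99, -0.0, 0.0]
ft_force: [0.3, -0.7, 0.9]
grip_width: 0.045
```

move_arm(rows=[0, 0, 8, 0, 0, 0, 0.7, 0, 0, 20, 0, 0, 0, 0.7, 0, 0, 30, 0, 0, 0, 0.7, 0, 0, 30, 0, 0, 0, 0.7, 0, 0, 30, 0, 0, 0, 0.7, 0, 0, 15, 0, 0, 0, 0.7, 0, 0, 0, 0, 0, 0, 0.7, 0, 0, 0, 0, 0, 0, 0.7])

```text
time: 27.95
position: [0.501, 0.0573, 0.1708]
tool_rot: [0.139, 0.99, 0.0, -0.0]
ft_force: [0.4, 0.2, -0.4]
grip_width: 0.0453
```

move_arm(rows=[6, -5, 0, 0, 0, 0, 0.7, 14, -12, 0, 0, 0, 0, 0.7, 20, -18, 0, 0, 0, 0, 0.7, 20, -18, 0, 0, 0, 0, 0.7, 20, -18, 0, 0, 0, 0, 0.7, 20, -18, 0, 0, 0, 0, 0.7, 18, -16, 0, 0, 0, 0, 0.7, 10, -9, 0, 0, 0, 0, 0.7, 5, -4.5, 0, 0, 0, 0, 0.7, 0, 0, 0, 0, 0, 0, 0.7, 0, 0, 0, 0, 0, 0, 0.7, 0, 0, 0, 0, 0, 0, 0.7])

```text
time: 29.15
position: [0.6335, -0.0603, 0.1707]
tool_rot: [0.139, 0.99, 0.0, -0.001]
ft_force: [-0.1, 0.6, -1.1]
grip_width: 0.045
```

```bash
python3 - <<'E'
from h import *
c,W=wcloud("w13")
standfit(c,W,"G",(.634,-.061))
E
```

```text
t 29.15 tcp [633.5 -60.3 170.7] rot [ 1.385e-01  9.904e-01  2.000e-04 -6.000e-04] F [-0.1  0.6 -1.1] w 0.045
stand G (array([631.3, -61. ,  36. ]), np.float64(3.62)) n 241 encl [633.4 -61.7  37.9]
```

View pics/w13.png

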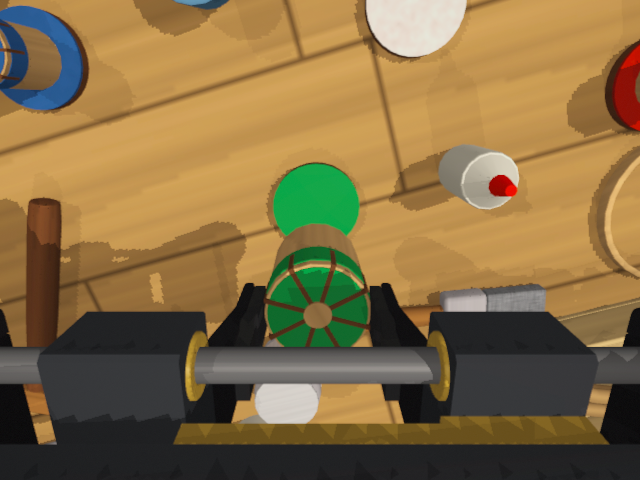

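move_arm(rows=[0, -1, -25, 0, 0, 0, 0.7, 0, 0, -30, 0, 0, 0, 0.7, 0, 0, -30, 0, 0, 0, 0.7, 0, 0, -20, 0, 0, 0, 0.7, 0, 0, -12, 0, 0, 0, 0.7, 0, 0, -8, 0, 0, 0, 0.7, 0, 0, -4, 0, 0, 0, 0.7, 0, 0, 0, 0, 0, 0, 0.7, 0, 0, 0, 0, 0, 0, 0.7, 0, 0, 0, 0, 0, 0, 0.7])

```text
time: 30.2
position: [0.6352, -0.0624, 0.0429]
tool_rot: [0.139, 0.99, -0.0, 0.001]
ft_force: [-0.2, -0.5, -0.9]
grip_width: 0.0452
```

move_arm(rows=[-1, 0.7, -2.5, 0, 0, 0, 0.7, 0, 0, -2, 0, 0, 0, 0.7, 0, 0, 0, 0, 0, 0, 0.7, 0, 0, 0, 0, 0, 0, 0.7])

```text
time: 30.6
position: [0.6337, -0.0616, 0.0379]
tool_rot: [0.139, 0.99, -0.0, 0.0]
ft_force: [-1.1, 0.2, 3.9]
grip_width: 0.0453
```

move_arm(rows=[0, 0, 0, 0, 0, 0, 0.4, 0, 0, 0, 0, 0, 0, 0.2, 0, 0, 0, 0, 0, 0, 0, 0, 0, 0, 0, 0, 0, 0, 0, 0, 0, 0, 0, 0, 0, 0, 0, 0, 0, 0, 0, 0])

```text
time: 31.2
position: [0.6334, -0.0615, 0.0372]
tool_rot: [0.139, 0.99, -0.0, -0.0]
ft_force: [-0.4, -0.7, -0.7]
grip_width: 0.0827
```

move_arm(rows=[0, 0, 20, 0, 0, 0, 0, 0, 0, 35, 0, 0, 0, 0, 0, 0, 40, 0, 0, 0, 0, 0, 0, 35, 0, 0, 0, 0, 0, 0, 0, 0, 0, 0, 0, 0, 0, 0, 0, 0, 0, 0])

```text
time: 31.8
position: [0.6338, -0.0616, 0.1683]
tool_rot: [0.139, 0.99, -0.0, 0.001]
ft_force: [0.1, -0.4, 0.0]
grip_width: 0.0868
```

```bash
python3 - <<'E'
from h import *
c,W=wcloud("w14")
hubtop(c,W,(.634,-.061))
standfit(c,W,"G",(.634,-.061))
E
```

```text
t 31.8 tcp [633.8 -61.6 168.3] rot [ 1.390e-01  9.903e-01 -1.000e-04  1.000e-03] F [ 0.1 -0.4  0. ] w 0.0868
hub 3177 mean [631.5 -61.5  71.7] encl [633.4 -62.   23.9] zmed 0.0721
stand G (array([632.9, -61.5,  36.2]), np.float64(4.76)) n 306 encl [633.4 -61.7  37.9]
```

View pics/w14.png

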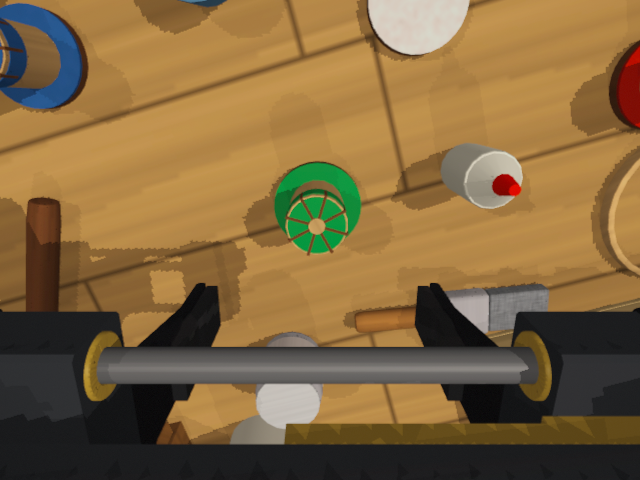

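Green is centred. One last look with the fixed cameras after moving up and back towards the base.

move_arm(rows=[0, 0, 30, 0, 0, 0, 0, -20, 15, 10, 0, 0, 0, 0, -30, 30, 0, 0, 0, 0, 0, -30, 30, 0, 0, 0, 0, 0, -30, 30, 0, 0, 0, 0, 0, -30, 30, 0, 0, 0, 0, 0, -20, 30, 0, 0, 0, 0, 0, -10, 10, 0, 0, 0, 0, 0, 0, 0, 0, 0, 0, 0, 0, 0, 0, 0, 0, 0, 0, 0, 0, 0, 0, 0, 0, 0, 0, 0, 0, 0, 0, 0, 0, 0])

```text
time: 33.05
position: [0.4646, 0.1124, 0.2071]
tool_rot: [0.14, 0.99, -0.0, 0.0]
ft_force: [-0.3, 0.3, -0.9]
grip_width: 0.0869
```

```bash
python3 - <<'E'
from h import *
c,W=cloud("top"); cv2.imwrite("pics/tF.png",c["color"][:,:,::-1])
for n,p in [("R",(.612,.233)),("B",(.458,-.243)),("G",(.634,-.061))]:
    hubtop(c,W,p); standfit(c,W,n,p)
Z=W[...,2]; v,u=np.mgrid[:480,:640]
for k,(a,b),lo,hi in [("glue",(306,197),.03,.12),("pot",(394,303),.035,.06)]:
    P=W[(np.hypot(u-a,v-b)<26)&(Z>lo)&(Z<hi)]; print(k,len(P),(P.mean(0)*1000).round(1) if len(P) else 0)
c=robot.camera("side"); cv2.imwrite("pics/sF.png",c["color"][:,:,::-1])
E
```

```text
hub 522 mean [610.6 233.4  71.6] encl [611.7 234.8  24.2] zmed 0.0719
stand R (array([612.9, 233.7,  36. ]), np.float64(4.58)) n 149 encl [612.8 232.7  38.3]
hub 557 mean [ 458.  -240.9   71.3] encl [ 457.8 -242.3   24. ] zmed 0.0716
stand B (array([ 458.1, -241.3,   33.8]), np.float64(3.98)) n 136 encl [ 458.1 -241.5   36.3]
hub 513 mean [632.7 -60.6  71.5] encl [633.9 -61.1  24. ] zmed 0.0717
stand G (array([634.3, -60.5,  35.2]), np.float64(3.84)) n 168 encl [634.  -60.7  37.3]
glue 463 [635.9  70.5  67.2]
pot 278 [435.  -94.2  42.8]
```

View pics/tF.png

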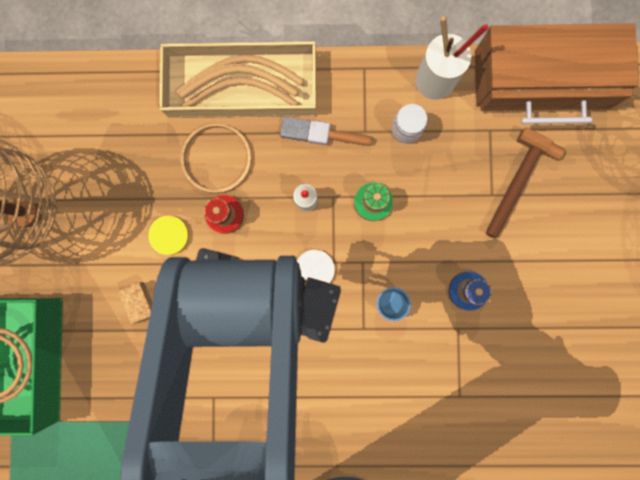

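View pics/sF.png

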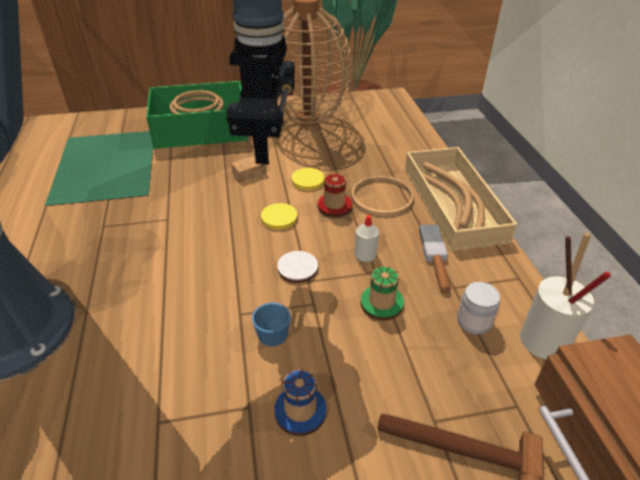

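All three hubs stand upright on their own colours: red at top (224,213), green at (375,200) and blue at (470,291). The white stand is empty, and the glue bottle and pot haven't moved.

```bash
python3 -c "
from rig import robot
print(robot.hand_in())"
```

```text
the job is handed in; nothing more can be done
None
```

The three hubs are now on the stands of their own colours, upright and released, and I handed the job in at about 33 s of the 104 s limit. I parked green on the white stand, moved red to red and blue to blue, then moved green from white to green.

**Centring:** after each release, the wrist camera put the hub within about 1 mm of its stand's centre (red about 0.5 mm, blue about 1 mm, green about 0.3 mm). All hub tops read 72 mm above the bench, which is right for a standing hub.

**Rest of the scene:** the final top and side pictures show the white stand empty and the gripper clear of everything. The glue bottle and paste pot measure within 1 mm of where they started.

**Disagreement between cameras:** the wrist and top cameras differed by up to about 2.5 mm on stand position, most on the blue stand. Part of that is the roughly 2 mm calibration error, and part is that the hub or gripper hid some of the stand's outline. I relied on the wrist view for placing. In the final top view the enclosing-circle fits put green and blue within 1 mm of their stand centres and red within about 2.5 mm. No check failed.

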